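Hang the carbon electrode in the electrolysis cell

TASK

A carbon plate electrode stands leaning in the glass beaker. Take it out by its head, turn it so that the face with the brass contact strip will look at the brass contact bar of the electrolysis cell, pass it foot first and leaning, past the front of the drip hood, through the slot in the cell's deck until it hangs by its two pins on the deck, and then tip its head back past upright so that it rests by itself with the strip against the bar. Carbon is brittle, so do it gently, without knocking or forcing the plate against the cell, and leave the beaker standing.

Things in the scene. Friction and masses are not known exactly. Their poses are not given: they have to be found in the camera images.
- electrode: black carbon plate 146 x 36 x 8 mm, about 75 g, loose, foot down in the beaker, head leaning about 0.47 rad from vertical to the robot's right and 45 mm clear of the rim. Origin: middle of the foot edge; +z up the plate to the head, +y along the width, +x straight out of the broad face with the brass strip (faces at x -4 and +4 mm). At the start that face looks up and to the left
- pins (a point): on the electrode's mid line, 62 mm up from its foot, same axes: here a round steel hanging pin (8 mm across) sticks out 8 mm from each narrow edge, along y (52 mm over both ends). The plate's centre of mass is 73 mm up, so hung by the pins it is top-heavy and stays tipped to the side where it is left
- contact_strip (a point): middle of the brass strip (34 x 18 mm, flush, two small screws) let into one broad face only; at x 4, y 0, z 112 mm in the electrode's frame, same axes
- cell: electrolysis cell, fixed: clear tank under a grey deck, 102 mm front to back, 84 mm wide. Origin: on the bench, right below the middle of the slot; -x is its front (faces the robot's left), +y its left side, z up. Inner floor 8 mm up; the hung foot stays clear of it. Two cheeks (x 12 to 38, y 26.5 to 33.5 mm either side) carry bar and hood; behind them a fixed steel plate, x 58, 140 mm tall
- slot (a point): middle of the slot's mouth, in the deck's top 82 mm above the bench, cell's axes. Slot 17 mm (x +-8.5) by 40 mm (y +-20), deck 5 mm thick: the plate passes, also leaning by up to 0.7 rad, the pins do not and come to lie on the deck at the slot's ends, axis 86 mm up. Let go there with its head leaning forward (-x), the plate stays in the slot and sags to a lean of about 0.7 rad
- hood_front (a point): middle of the front lower edge of the drip hood (70 mm wide, x 0 to 40, z 176 to 182 mm in the cell's frame, cell's axes), which overhangs half of the slot. Fingers that hold the plate by its faces 20 to 30 mm below its top clear hood and bar while the head leans forward 0.45 to 0.6 rad, with 20 mm behind the plate for a finger to open
- contact_bar (a point): middle of the brass contact bar, a rod 8 mm across along y between the cheeks (53 mm apart), at x 19, y 0, z 136 mm in the cell's frame, same axes. A light push (about 1 N) backwards on the plate's front face near this height tips it about its pins onto the bar; there it leans back 0.08 to 0.3 rad, the bar 8 mm from its mid plane
- beaker: plain glass beaker, loose, 66 mm across (73 at the lip), 92 mm high, inner floor 3 mm up; origin at the middle of its underside, z up; the plate's foot lies towards its +x, the head leans over its -x side. A bench timer, 240 mm tall, stands fixed between the beaker and the cell
Not all that is in view belongs to the job. Of the things that look like the electrode, the larger one is meant.

How it is judged:
By the outcome, as a careful person would: the job done as asked, in the order asked, and still so for the second after the job is handed in, with the robot touching nothing.
It also fails if it takes over 50 s, if anything falls off the work surface, if the arm or the gripper's body presses on something with over 40 N, if the wrist force passes 120 N, or if a joint passes its speed limit or range.

ROBOT

A 6-joint arm with a two-finger parallel gripper is mounted at the origin on a cart in front of the work surface, level with it; the furniture and walls round the work are solid. World frame = base frame: x ahead of the robot, y to its left, z up, the work surface at z = 0. Lengths are in m, angles in rad, forces in N, time in s.
With the tool pointing down it reaches from about 0.375 to 0.925 m from the base axis. Payload 5.7 kg.
Tool frame: the origin (TCP) lies midway between the tips of the shut fingers; the grasp point (between the pads) lies 19 mm behind it; z points along the fingers, y is the line along which they close (so a half turn about z gives the same grasp; the last joint's range is limited). The gripper opens to 88 mm and grips with 3 to 60 N. Pads are 20 mm wide; open, the fingers measure 115 mm over their backs; the gripper's body (75 mm by 178 mm) begins 61 mm behind the grasp point.
Start: joints at [1.094, 0.359, 1.51, -0, 1.272, -0.115], TCP at [0.212, 0.561, 0.223] pointing down, gripper open.
Joint ranges: [-2.97, 2.97], [-1.01, 2.36], [0.21, 2.38], [-0.96, 4.11], [0.2, 2.71], [-2.98, 2.98]. Speed limits (rad/s): [2.39, 2.39, 3.14, 3.14, 3.14, 3.14].

INTERFACE

Orientations are given as a unit quaternion [x, y, z, w].
In Python, from bench import move_ptp, servo_line, goto_joints, move_gripper, sleep, inverse_kinematics, capture, PlanningError, close_job, spot_in, silhouettes, current_clock, current_joint_pos, current_qvel, current_joint_torque, current_position, current_orientation, current_force, current_torque, current_finger_gap, current_grip_force gives the robot as it stands. Calls block until the motion is done:
- move_ptp(position, orientation): joint-space move of the TCP to a pose.
- servo_line(position, orientation=None, rate=0.15, contact_N=None): straight line of the TCP; orientation=None keeps the orientation; rate is the mean speed in m/s. With contact_N (N) it stops when the force on the tool has changed by that much, and returns True; else False.
- goto_joints(angles): joint-space move.
- move_gripper(opening): finger opening in m; the grip force is fixed at half the most; returns when the fingers have stopped.
- sleep(seconds).
- inverse_kinematics(position, orientation): joint angles nearest the present ones, or None.
- capture(name): name is "side" or "top" or "wrist"; returns a dict with "image" (420x560x3 uint8, blue, green, red), "range_z" (420x560 float32, m along the optical axis (not along the pixel's ray), 0 where there is no reading), "intrinsics" (3x3 intrinsics, pixels), "R" (3x3) and "t" (3): a world point X has camera coordinates R X + t. Camera axes: x right, y down, z forward; pixel columns grow to the right and rows downward; lengths in m; the calibration is good to about 2 mm. The wrist camera is an equidistant fisheye: a pixel r from the principal point sees the ray r / f radians off the axis. A picture is of the moment at which its call begins.
A pose or a line that the arm cannot do raises PlanningError and nothing moves.
- close_job(): hands the job in; it is judged then, once.
Trained networks look in the newest picture that a camera, given by its name, has taken for a name from the list of things; names that differ only in an ending like _2 or _b are one class to them, and where a whole thing is asked for, a point or a joint stands for the part that bears it (a point fixed in the world has none). Each returns a list of dicts, best first, with "conf" (0 to 1); they miss things now and then, are a little off and sometimes report something else, mostly with a low value. They report only what shows in the picture. A call takes as long as a camera call. They do not tell look-alikes from the thing itself.
- spot_in(camera, query): "xy" ([column, row] in pixels, amid what is visible of it).
- silhouettes(camera, query): "region" (420x560 bool, what is visible of it) and "xy" ([column, row] in pixels, amid what is visible of it).
Readings, each from a call of its own:
- current_clock(): time.
- current_joint_pos(): joint angles.
- current_qvel(): joint speeds.
- current_joint_torque(): joint torques, N m.
- current_position(): TCP position.
- current_orientation(): TCP orientation.
- current_force(): force on the tool from outside, world axes, zero at the start.
- current_torque(): the same for the moment, N m.
- current_finger_gap(): finger opening in m.
- current_grip_force(): force on a finger pad.
Only numpy, scipy, OpenCV 4.12 (cv2) and the standard library are available. Lean on these libraries where they do the work, as an engineer would, in place of code of your own. Each camera call takes 0.05 s, during which the arm holds its last target. There are 200 camera calls.

## Working session

There is one attempt and no reset: what is moved stays moved. The work goes in short steps, each a Python script; the robot and the scene stay as the last script left them, time stands still between calls to the robot, and variables do not carry over. Pictures are saved under pics/ and viewed, at most 13 in all, crops included, and the job is handed in when it is done.

```bash
mkdir -p pics; ls; cat > h.py <<'E'
import numpy as np, cv2
from bench import *
from scipy.spatial.transform import Rotation as Ro
def pts(c, mask):
    K=np.array(c["intrinsics"]);z=c["range_z"];v,u=np.nonzero(mask&(z>0));d=z[v,u]
    X=np.stack([(u-K[0,2])/K[0,0]*d,(v-K[1,2])/K[1,1]*d,d],1)
    return (X-np.array(c["t"]))@np.array(c["R"])
E
python3 - <<'E'
from h import *
np.set_printoptions(precision=4,suppress=True)
ims=[]
for n in ["side","top"]:
    c=capture(n);np.savez(f"{n}0.npz",**{k:c[k] for k in c})
    im=c["image"].copy();print(n,"cam pos",-np.array(c["R"]).T@c["t"],"axis",np.array(c["R"])[2])
    for q in ["electrode","contact_strip","pins","cell","slot","hood_front","contact_bar","beaker"]:
        for s in spot_in(n,q)[:3]:
            x,y=map(int,s["xy"]);z=c["range_z"][y,x];m=np.zeros(z.shape,bool);m[y,x]=1
            print(q,round(s["conf"],2),(x,y),pts(c,m))
            cv2.circle(im,(x,y),3,(0,0,255),1)
    cv2.imwrite(f"pics/{n}0.png",im)
print(current_clock())
E
```

```text
pics
side cam pos [ 0.3345 -0.8394  0.8237] axis [ 0.2014  0.7427 -0.6387]Traceback (most recent call last):
  File "<stdin>", line 9, in <module>
IndexError: too many indices for array: array is 0-dimensional, but 2 were indexed
```

```bash
python3 - <<'E'
from h import *
np.set_printoptions(precision=4,suppress=True)
for n in ["side","top"]:
    c=capture(n);np.savez(f"{n}0.npz",**{k:c[k] for k in c if c[k] is not None})
    im=c["image"].copy();print(n,[ (k,np.shape(c[k])) for k in c],"cam pos",-np.array(c["R"]).T@c["t"],"axis",np.array(c["R"])[2])
    for q in ["electrode","contact_strip","pins","cell","slot","hood_front","contact_bar","beaker"]:
        for s in spot_in(n,q)[:3]:
            x,y=map(int,s["xy"]);p=None
            if np.ndim(c["range_z"])==2:
                m=np.zeros((420,560),bool);m[y,x]=1;p=pts(c,m)
            print(q,round(s["conf"],2),(x,y),p)
            cv2.circle(im,(x,y),3,(0,0,255),1)
    cv2.imwrite(f"pics/{n}0.png",im)
print(current_clock())
E
```

```text
side [('image', (420, 560, 3)), ('range_z', (420, 560)), ('intrinsics', (3, 3)), ('R', (3, 3)), ('t', (3,))] cam pos [ 0.3345 -0.8394  0.8237] axis [ 0.2014  0.7427 -0.6387]
electrode 0.8 (258, 352) [[ 0.4199 -0.3719  0.006 ]]
electrode 0.61 (295, 285) [[ 0.5344 -0.281   0.1009]]
contact_strip 0.83 (258, 348) [[ 0.4224 -0.3611  0.0042]]
pins 0.88 (257, 345) [[ 0.4219 -0.3532  0.0046]]
pins 0.66 (294, 283) [[ 0.5267 -0.2949  0.1268]]
cell 0.95 (271, 169) [[0.6425 0.3594 0.0002]]
slot 0.91 (273, 166) [[0.6013 0.1725 0.139 ]]
hood_front 0.65 (273, 169) [[ 0.6504  0.3589 -0.0008]]
contact_bar 0.85 (269, 168) [[0.5881 0.1735 0.1329]]
beaker 0.6 (283, 291) [[ 0.5067 -0.2748  0.08  ]]
top [('image', (420, 560, 3)), ('range_z', (420, 560)), ('intrinsics', (3, 3)), ('R', (3, 3)), ('t', (3,))] cam pos [ 0.3324 -0.0459  1.4393] axis [ 0.1593 -0.0144 -0.9871]
electrode 0.93 (353, 216) [[ 0.5222 -0.2633  0.0829]]
electrode 0.62 (382, 251) [[ 0.4235 -0.3625  0.0082]]
contact_strip 0.88 (352, 216) [[ 0.5231 -0.2613  0.0767]]
contact_strip 0.76 (384, 252) [[ 0.4208 -0.3701  0.0016]]
pins 0.93 (353, 216) [[ 0.5222 -0.2633  0.0829]]
pins 0.86 (379, 254) [[ 0.4143 -0.3532  0.0066]]
cell 0.81 (207, 187) [[0.5901 0.1557 0.1768]]
slot 0.55 (206, 190) [[0.5807 0.1576 0.1811]]
hood_front 0.3 (352, 217) [[ 0.5208 -0.262   0.0716]]
hood_front 0.19 (339, 222) [[ 0.5128 -0.2301  0.0155]]
contact_bar 0.85 (206, 189) [[0.5847 0.1586 0.1754]]
beaker 0.58 (341, 222) [[ 0.5121 -0.2356  0.0211]]
1.0
```

View pics/side0.png

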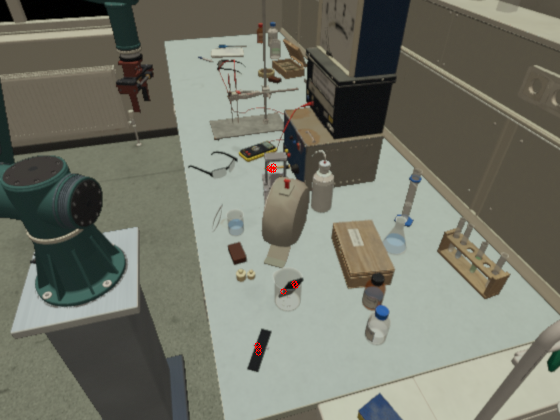

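View pics/top0.png

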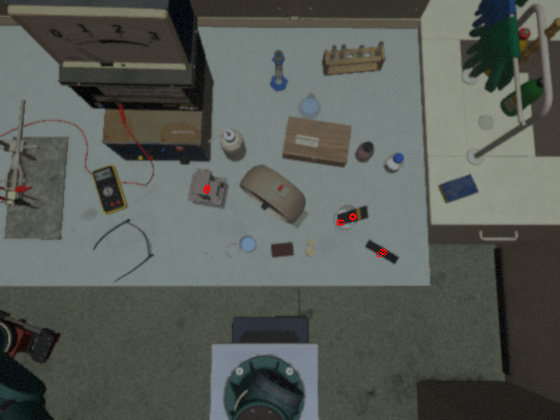

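The side view shows the beaker at (287,290) with the large electrode leaning in it. The smaller look-alike lies on the bench at (258,350). The timer is at (285,210) and the cell at (272,168), behind it. The top view shows the cell at (207,187), the beaker at (346,217) and the look-alike at (382,251).

```bash
python3 - <<'E'
from h import *
np.set_printoptions(precision=4,suppress=True)
c=capture("top")
for q in ["electrode","beaker","cell"]:
    for s in silhouettes("top",q)[:2]:
        P=pts(c,s["region"]);P=P[P[:,2]>0.01] if q!="electrode" else P
        m=P.mean(0);w,V=np.linalg.eigh(np.cov(P.T))
        print(q,round(s["conf"],2),len(P),"mean",m,"sd",w**.5,"\n",V.T, "z",np.percentile(P[:,2],[2,50,98]))
        if q=="cell":
            T=P[(P[:,2]>.165)&(P[:,2]<.195)];r=cv2.minAreaRect(T[:,:2].astype(np.float32));print("hood",len(T),r,T.mean(0))
def R_e(y,l): # electrode rot: cell/beaker yaw y, lean l (head to -x_local)
    return Ro.from_euler('z',y)*Ro.from_euler('y',-l)
def tool(Re,flip): # tool z=-z_e, tool y=+-x_e
    M=Re.as_matrix();z=-M[:,2];y=M[:,0]*flip;return Ro.from_matrix(np.stack([np.cross(y,z),y,z],1))
for nm,p,y,l in [("beaker",[.52,-.3,.10],np.pi/2,.47),("beakerUp",[.52,-.35,.30],np.pi/2,.47),("cell",[.58,.19,.14],-np.pi/2,.55),("cellUp",[.58,.26,.30],-np.pi/2,.55)]:
    for f in (1,-1):
        print(nm,f,inverse_kinematics(p,tool(R_e(y,l),f).as_quat()))
w=capture("wrist");print(w["intrinsics"],np.array(w["R"]),-np.array(w["R"]).T@w["t"],w["range_z"].shape)
E
```

```text
electrode 0.75 294 mean [ 0.4213 -0.3634  0.0047] sd [0.0031 0.0077 0.0301] 
 [[-0.0052 -0.012   0.9999]
 [-0.8579  0.5138  0.0017]
 [-0.5138 -0.8578 -0.013 ]] z [-0.0015  0.0048  0.0111]
electrode 0.55 364 mean [ 0.5237 -0.2636  0.0797] sd [0.0068 0.0107 0.0411] 
 [[-0.1801  0.8823  0.4348]
 [ 0.9829  0.179   0.0438]
 [-0.0392  0.4352 -0.8995]] z [0.0116 0.0803 0.1357]
beaker 0.72 178 mean [ 0.524  -0.2363  0.0608] sd [0.0174 0.0263 0.028 ] 
 [[-0.3143 -0.9493  0.0007]
 [-0.5236  0.1739  0.834 ]
 [ 0.7919 -0.2618  0.5517]] z [0.0113 0.0589 0.0949]
cell 0.57 1116 mean [0.5972 0.1639 0.1155] sd [0.0225 0.0276 0.0518] 
 [[ 0.9609  0.2443 -0.1303]
 [-0.2534  0.9656 -0.0581]
 [ 0.1116  0.0888  0.9898]] z [0.0164 0.087  0.1845]
hood 376 ((0.6040064096450806, 0.17127777636051178), (0.042265139520168304, 0.0702425092458725), 79.9715347290039) [0.603  0.1701 0.1803]
beaker 1 [-0.836   0.6609  1.4179  0.3117  1.4302 -2.5085]
beaker -1 [-0.836   0.6609  1.4179  0.3117  1.4302  0.6331]
beakerUp 1 [-0.8816  0.537   1.1258  0.3034  1.8401 -2.4249]
beakerUp -1 [-0.8816  0.537   1.1258  0.3034  1.8401  0.7167]
cell 1 [ 0.4924  0.6279  1.4116 -0.4859  1.4054  2.2192]
cell -1 [ 0.4924  0.6279  1.4116 -0.4859  1.4054 -0.9224]
cellUp 1 [ 0.5765  0.5497  1.1391 -0.4619  1.7544  2.1317]
cellUp -1 [ 0.5765  0.5497  1.1391 -0.4619  1.7544 -1.0099]
[[325.1923   0.     275.837 ]
 [  0.     325.1923 211.7056]
 [  0.       0.       1.    ]] [[ 0.3552  0.9348 -0.0005]
 [ 0.8958 -0.3402  0.2861]
 [ 0.2673 -0.1021 -0.9582]] [0.1383 0.5894 0.3844] (420, 560)
```

```bash
cat >> h.py <<'E'
def R_e(y,l): # frame yaw y, lean l (head towards local -x)
    return Ro.from_euler('z',y)*Ro.from_euler('y',-l)
def tool(Re,flip=-1): # tool z=-z_e, tool y=flip*x_e
    M=Re.as_matrix();z=-M[:,2];y=M[:,0]*flip;return Ro.from_matrix(np.stack([np.cross(y,z),y,z],1))
def wpts(c,mask=None):
    K=np.array(c["intrinsics"]);z=c["range_z"];v,u=np.nonzero((z>0) if mask is None else (mask&(z>0)));d=z[v,u]
    a=(u-K[0,2])/K[0,0];b=(v-K[1,2])/K[1,1];r=np.hypot(a,b)+1e-9;k=np.tan(r)/r
    return (np.stack([a*k*d,b*k*d,d],1)-np.array(c["t"]))@np.array(c["R"]),u,v
def wproj(c,X):
    K=np.array(c["intrinsics"]);p=np.atleast_2d(X)@np.array(c["R"]).T+c["t"];h=np.hypot(p[:,0],p[:,1]);th=np.arctan2(h,p[:,2])
    return np.stack([K[0,0]*th*p[:,0]/h+K[0,2],K[1,1]*th*p[:,1]/h+K[1,2]],1)
def save(c,n): np.savez(n,**{k:np.asarray(c[k]) for k in c})
E
python3 - <<'E'
from h import *
np.set_printoptions(precision=4,suppress=True)
move_ptp([.575,.27,.27],tool(R_e(-np.pi/2,.55)).as_quat())
c=capture("wrist");save(c,"w1.npz");im=c["image"].copy()
for q in ["slot","hood_front","contact_bar","cell"]:
    for s in spot_in("wrist",q)[:1]:
        x,y=map(int,s["xy"]);m=np.zeros((420,560),bool);m[y,x]=1;print(q,s["conf"],(x,y),wpts(c,m)[0]);cv2.circle(im,(x,y),3,(0,0,255),1)
cv2.imwrite("pics/w1.png",im);print(current_clock(),current_joint_pos())
P,u,v=wpts(c);b=np.linalg.norm(P[:,:2]-[.59,.17],axis=1)<.1
P=P[b];
print(np.histogram(P[:,2],bins=np.arange(-.005,.2,.005)))
T=P[(P[:,2]>.172)&(P[:,2]<.19)];print(len(T),cv2.minAreaRect(T[:,:2].astype(np.float32)),np.median(T[:,2]))
T=P[(P[:,2]>.077)&(P[:,2]<.087)];print(len(T),cv2.minAreaRect(T[:,:2].astype(np.float32)),np.median(T[:,2]))
E
```

```text
slot 0.79 (283, 215) [[0.6119 0.1659 0.0815]]
hood_front 0.91 (287, 214) [[0.6095 0.1719 0.0821]]
contact_bar 0.59 (281, 213) [[0.6095 0.1635 0.0821]]
cell 0.98 (281, 213) [[0.6095 0.1635 0.0821]]
3.1833 [ 0.5926  0.5722  1.171  -0.4534  1.7119 -0.9717]
(array([4861, 2967,  552,  136,  137,  117,  143,  144,  142,  146,  167,
        148,  124,   85,   54,    0,  135, 3114,  284,  124,   82,   96,
         89,   87,   87,   93,   71,   85,  410,  161,   78,   81,   64,
         57,   58,   56,  171, 2151,    0,    0]), array([-0.005,  0.   ,  0.005,  0.01 ,  0.015,  0.02 ,  0.025,  0.03 ,
        0.035,  0.04 ,  0.045,  0.05 ,  0.055,  0.06 ,  0.065,  0.07 ,
        0.075,  0.08 ,  0.085,  0.09 ,  0.095,  0.1  ,  0.105,  0.11 ,
        0.115,  0.12 ,  0.125,  0.13 ,  0.135,  0.14 ,  0.145,  0.15 ,
        0.155,  0.16 ,  0.165,  0.17 ,  0.175,  0.18 ,  0.185,  0.19 ,
        0.195]))
2356 ((0.6058802604675293, 0.17291581630706787), (0.040820010006427765, 0.07006528228521347), 80.60813903808594) 0.18148195480018142
3296 ((0.6066285371780396, 0.17381224036216736), (0.10291746258735657, 0.08591849356889725), 80.27787780761719) 0.08167022006087729
```

View pics/w1.png

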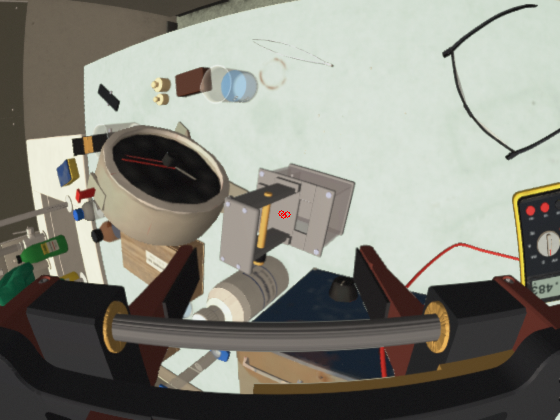

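Wrist view: the cell deck with its slot is near (303,228), the hood and brass bar are at about (268,200), and the front faces image right (+Y). The depth is dense, so I'll locate the slot edges from it and then look at the electrode.

```bash
python3 - <<'E'
from h import *
np.set_printoptions(precision=4,suppress=True,linewidth=200)
c=dict(np.load("w1.npz"));P,u,v=wpts(c)
yaw=np.radians(80.45-180);o=np.array([.6059,.1729])-.020*np.array([np.cos(yaw),np.sin(yaw)]);print(o,np.degrees(yaw))
Rz=Ro.from_euler('z',yaw).as_matrix()
Q=(P-[*o,0])@Rz
D=Q[(abs(Q[:,2]-.082)<.004)&(abs(Q[:,0])<.1)&(abs(Q[:,1])<.1)]
print("deck x",D[:,0].min(),D[:,0].max(),"y",D[:,1].min(),D[:,1].max())
H=Q[(abs(Q[:,2]-.1815)<.004)&(abs(Q[:,0]-.02)<.05)&(abs(Q[:,1])<.05)];print("hood x",H[:,0].min(),H[:,0].max(),"y",H[:,1].min(),H[:,1].max())
g=np.zeros((40,60),int)
for x,y,_ in D:
    i=int((x+.03)//.0015);j=int((y+.045)//.0015)
    if 0<=i<40 and 0<=j<60:g[i,j]+=1
for i in range(40): print("%6.1f"%(-30+1.5*i),"".join("#" if k else "." for k in g[i]))
# wall points of the slot at depth 77..82
B=Q[(abs(Q[:,2]-.136)<.006)&(abs(Q[:,1])<.024)&(Q[:,0]>.008)&(Q[:,0]<.03)];print("bar",len(B),B.mean(0),B[:,0].min(),B[:,2].max())
# now electrode
z=move_ptp([.56,.10,.45],tool(R_e(-np.pi/2,.0)).as_quat())
move_ptp([.50,-.28,.30],tool(R_e(np.pi/2,.2)).as_quat())
c=capture("wrist");save(c,"w2.npz");im=c["image"].copy()
for q in ["electrode","contact_strip","pins","beaker"]:
    for s in silhouettes("wrist",q)[:2]:
        x,y=map(int,s["xy"]);PP=wpts(c,s["region"])[0];print(q,round(s["conf"],2),(x,y),len(PP),PP.mean(0) if len(PP) else 0);cv2.circle(im,(x,y),3,(0,0,255),1)
cv2.imwrite("pics/w2.png",im);print(current_clock(),current_joint_pos())
E
```

```text
[0.6092 0.1926] -99.55
deck x -0.09968255668808232 0.07033734303767204 y -0.0424555783638112 0.09994519833659567
hood x -0.0004952239250427339 0.04030914624239371 y -0.035073110833462165 0.0350624838129619
 -30.0 ..######.###.######################.##.#########.#########..
 -28.5 ..#####################################################.###.
 -27.0 ..##########################.##.##########.##########.####..
 -25.5 ..######.######.###.#############################..###.##.#.
 -24.0 .#######.###################################.###########.##.
 -22.5 ..#########.################.##########.##############.####.
 -21.0 ..##################.#################.##########.########..
 -19.5 ..####################.########.#########################.#.
 -18.0 ..########################################.#.####.#########.
 -16.5 .##########################.################.########.#.##..
 -15.0 ..######################################.######.##########..
 -13.5 .##########.#####################################.##.#####..
 -12.0 ..#####.#########################.#####.#######.###########.
 -10.5 ..#
[... 1645 characters left out ...]
...#.######.############.########...........
  27.0 ..###...............#########.##################............
  28.5 ..###...............###################.#########...........
bar 306 [0.018  0.0004 0.1384] 0.014739236270061063 0.140736750489008
electrode 0.75 (368, 226) 1299 [ 0.4272 -0.3592  0.0054]
electrode 0.62 (306, 157) 1436 [ 0.5298 -0.2676  0.0927]
contact_strip 0.86 (371, 224) 1324 [ 0.4262 -0.3601  0.0054]
contact_strip 0.6 (304, 162) 1472 [ 0.5301 -0.2666  0.0901]
pins 0.91 (303, 159) 1526 [ 0.5295 -0.2665  0.0901]
pins 0.56 (370, 226) 1254 [ 0.4265 -0.3602  0.0055]
beaker 0.85 (278, 165) 2121 [ 0.5206 -0.2323  0.0522]
6.4583 [-0.7302  0.3263  1.3839  0.1485  1.5655  0.8289]
```

View pics/w2.png

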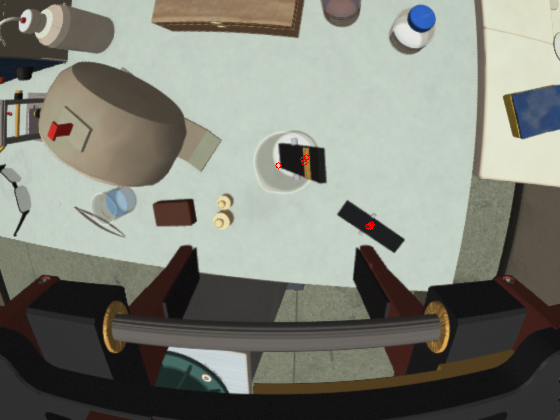

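Wrist view: the electrode in the beaker runs from (285,157) to (325,165), with its brass strip at (306,160). The look-alike lies at (370,226). Next I fit the plate plane from depth.

```bash
cat > fit.py <<'E'
from h import *
def fit(c,region):
    P,u,v=wpts(c,region);Q=P[P[:,2]>.03];rng=np.random.default_rng(0);best=None
    for _ in range(500):
        a=Q[rng.choice(len(Q),3,False)];n=np.cross(a[1]-a[0],a[2]-a[0]);l=np.linalg.norm(n)
        if l<1e-6: continue
        n/=l;i=abs((Q-a[0])@n)<.0015
        if best is None or i.sum()>best.sum():best=i
    F=Q[best];m=F.mean(0);n=np.linalg.svd(F-m)[2][2];n*=np.sign(n[2])
    return F,m,n
E
python3 - <<'E'
from fit import *
np.set_printoptions(precision=4,suppress=True,linewidth=200)
c=dict(np.load("w2.npz"));capture("wrist")
s=[s for s in silhouettes("wrist","electrode") if abs(s["xy"][0]-305)<25][0]
reg=cv2.dilate(s["region"].astype(np.uint8),np.ones((5,5)))>0
F,m,n=fit(c,reg);print(len(F),m,n,"lean",np.arcsin(n[2]),"yaw of n",np.arctan2(n[1],n[0]))
# head region only, above rim
e1=np.cross([0,0,1],n);e1/=np.linalg.norm(e1);e2=np.cross(n,e1);e2*=np.sign(e2[2])
A=np.stack([(F-m)@e1,(F-m)@e2],1).astype(np.float32)
Hd=A[F[:,2]>.1];print("minrect",cv2.minAreaRect(A),cv2.minAreaRect(Hd));
print("e1",e1,"e2",e2,"range e2",np.percentile(A[:,1],[.5,99.5]),A.min(0),A.max(0),"zmax",F[:,2].max())
for lo in np.arange(A[:,1].max()-.06,A[:,1].max()-.002,.006):
    k=A[(A[:,1]>=lo)&(A[:,1]<lo+.006)];print(lo,k[:,0].min(),k[:,0].max(),len(k))
B=[s for s in silhouettes("wrist","beaker")][0];Pb=wpts(c,B["region"])[0];rim=Pb[(Pb[:,2]>.088)&(Pb[:,2]<.096)];print("rim",len(rim),cv2.minEnclosingCircle(rim[:,:2].astype(np.float32)))
E
```

```text
1145 [ 0.5293 -0.2674  0.0937] [-0.0705  0.8857  0.4588] lean 0.4766572689782991 yaw of n 1.6501684485183852
minrect ((0.0018147919327020645, -0.010995466262102127), (0.1211743950843811, 0.050629425793886185), 89.4280014038086) ((8.890964090824127e-05, 0.02828102931380272), (0.035660479217767715, 0.04281632602214813), 0.4139520525932312)
e1 [-0.9969 -0.0793  0.    ] e2 [ 0.0364 -0.4574  0.8885] range e2 [-0.0706  0.049 ] [-0.0237 -0.0717] [0.0269 0.0497] zmax 0.13740715991469118
-0.010342895984649658 -0.01647131 0.01748176 50
-0.004342895932495594 -0.016847514 0.017775316 54
0.0016571041196584702 -0.01716986 0.018168816 51
0.007657104171812534 -0.017452214 0.017387608 54
0.013657104223966599 -0.017662657 0.01751322 61
0.019657104276120663 -0.017088592 0.017971385 70
0.025657104328274727 -0.017481528 0.017699609 72
0.03165710438042879 -0.01770788 0.017199095 72
0.037657104432582855 -0.017819576 0.017661752 76
0.04365710448473692 -0.017407484 0.01705446 138
rim 485 ((0.5238029956817627, -0.24573498964309692), 0.03902773931622505)
```

```bash
python3 - <<'E'
from fit import *
from scipy.optimize import least_squares
import json
np.set_printoptions(precision=4,suppress=True,linewidth=200)
c=dict(np.load("w2.npz"));capture("wrist")
B=silhouettes("wrist","beaker")[0];reg=cv2.dilate(B["region"].astype(np.uint8),np.ones((5,5)))>0
Pb=wpts(c,reg)[0];m=np.array([.5293,-.2674,.0937]);n=np.array([-.0705,.8857,.4588]);e2=np.array([.0364,-.4574,.8885]);e1=np.cross(e2,n)
off=abs((Pb-m)@n+.004)>.008
rim=Pb[(Pb[:,2]>.0895)&(Pb[:,2]<.095)&off]
f=least_squares(lambda p:np.linalg.norm(rim[:,:2]-p,axis=1)-.0358,[.524,-.246],loss="soft_l1",f_scale=.001);cb=f.x
print("rim",len(rim),cb,np.percentile(np.linalg.norm(rim[:,:2]-cb,axis=1),[5,50,95]))
top=m+.0495*e2-.004*n;pins=top-.084*e2;foot=top-.146*e2
print("top",top,"pins",pins,"foot",foot,"pins rel beaker e1,x_b:",(pins[:2]-cb)@e1[:2],(pins[:2]-cb)@n[:2]/np.linalg.norm(n[:2]),"foot",(foot[:2]-cb)@n[:2]/np.linalg.norm(n[:2]))
q=tool(Ro.from_matrix(np.stack([n,e1,e2],1))).as_quat()
tcp=top-.040*e2
move_gripper(.042)
move_ptp(tcp+.09*e2,q)
print("contact",servo_line(tcp,q,rate=.08,contact_N=4),current_position()-tcp,current_force())
c=capture("wrist");save(c,"w3.npz");cv2.imwrite("pics/w3.png",c["image"])
print(current_clock(),wproj(c,[tcp,top,top-.019*e2]),current_joint_pos())
json.dump(dict(top=top.tolist(),e1=e1.tolist(),e2=e2.tolist(),n=n.tolist(),cb=cb.tolist(),tcp=tcp.tolist(),q=q.tolist()),open("e.json","w"))
E
```

```text
rim 368 [ 0.5258 -0.2463] [0.0332 0.0354 0.0387]
top [ 0.5314 -0.2936  0.1358] pins [ 0.5283 -0.2552  0.0612] foot [ 0.5261 -0.2268  0.0061] pins rel beaker e1,x_b: -0.0018024805627572262 -0.009044419207185756 foot 0.019404037401673895
contact False [ 0.0004 -0.0005  0.0004] [-0.0801  0.4869 -0.1626]
9.475 [[275.8434 264.1162]
 [275.9267 303.2308]
 [275.8826 282.5478]] [-0.789   0.6648  1.41    0.3034  1.4467  0.6063]
```

View pics/w3.png

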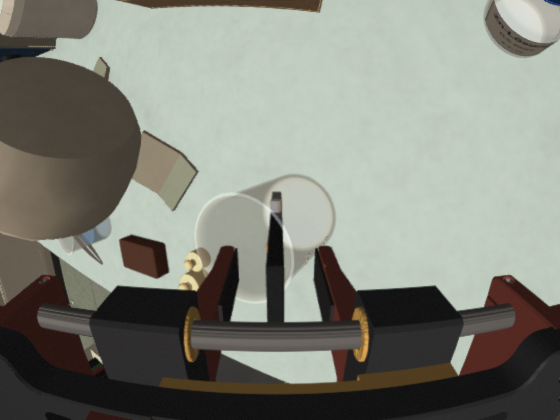

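The plate sits edge-on, centred between the fingers at column 276, with the strip on the left. The beaker rim circle is at (245,247). I'll grip and lift with a nearly vertical path so the pins clear the rim.

```bash
python3 - <<'E'
from h import *
import json
np.set_printoptions(precision=4,suppress=True,linewidth=200)
E=json.load(open("e.json"));e1,n,tcp=[np.array(E[k]) for k in("e1","n","tcp")];q=E["q"]
nh=np.array([n[0],n[1],0]);nh/=np.linalg.norm(nh)
move_gripper(0.0);print("gap",current_finger_gap(),"grip",current_grip_force(),current_force())
p=tcp+[0,0,.008];servo_line(p,q,rate=.04);print(current_force())
p=tcp+[0,0,.022]+.0018*e1+.0025*nh;print(servo_line(p,q,rate=.05,contact_N=6),current_force())
p=p+[0,0,.13];print(servo_line(p,q,rate=.1,contact_N=6),current_force(),current_position())
c=capture("wrist");save(c,"w4.npz");cv2.imwrite("pics/w4.png",c["image"])
print(current_clock())
s=capture("side");B=silhouettes("side","beaker");print([(b["conf"],b["xy"]) for b in B][:2])
E
```

```text
gap 0.007863551883211783 grip 29.99918907880783 [ 0.3045 -0.5637  0.0836]
[-0.9199 -0.5574 -1.32  ]
False [ 0.0567 -0.4865 -0.5475]
False [-0.4536  0.1666 -0.5835] [ 0.5276 -0.2727  0.2516]
12.3833
[(0.84, [286.1, 289.0])]
```

View pics/w4.png

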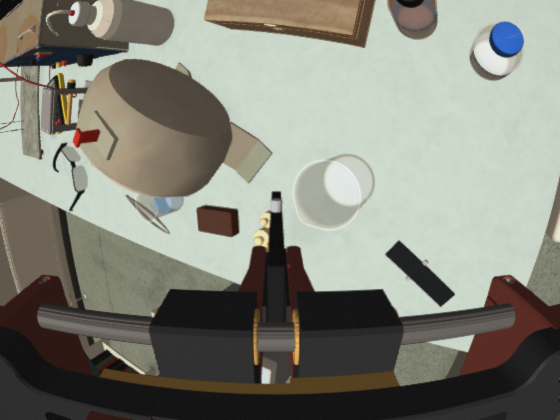

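Plate is held at a 7.9 mm gap, and the beaker is empty and standing at (330,193). I'm transferring to a pre-insert pose at the cell and re-measuring plate in hand against slot.

```bash
cat > cellm.py <<'E'
from h import *
O=np.array([.6092,.1926]);YAW=np.radians(-99.55);L=.55
Rz=Ro.from_euler('z',YAW).as_matrix()
def cell2w(p): return Rz@np.array(p,float)+[*O,0]
def tcp_for(xp,yp,zp,l=L,off=.044): # TCP with pins at cell point, lean l
    Re=R_e(YAW,l);return cell2w([xp,yp,zp])+off*Re.as_matrix()[:,2],tool(Re).as_quat()
def analyse(c,tp,tq):
    P,u,v=wpts(c);T=(P-tp)@Ro.from_quat(tq).as_matrix()
    k=(abs(T[:,1])<.012)&(abs(T[:,0])<.032)&(T[:,2]>.004)&(T[:,2]<.115);A=T[k]
    print("plate pts",len(A),"x",np.percentile(A[:,0],[1,50,99]),"y",np.percentile(A[:,1],[2,50,98]),"zmax",A[:,2].max())
    for lo in np.arange(.005,.115,.01):
        b=A[(A[:,2]>=lo)&(A[:,2]<lo+.01)]
        if len(b):print("  tz %.3f n%d x %.4f..%.4f y %.4f..%.4f"%(lo,len(b),b[:,0].min(),b[:,0].max(),b[:,1].min(),b[:,1].max()))
    Q=(P-[*O,0])@Rz
    D=Q[(abs(Q[:,2]-.082)<.004)&(abs(Q[:,0])<.03)&(abs(Q[:,1])<.04)]
    s=D[abs(D[:,1])<.015];f=s[s[:,0]<0][:,0];b=s[s[:,0]>0][:,0]
    t=D[abs(D[:,0])<.006];l=t[t[:,1]<0][:,1];r=t[t[:,1]>0][:,1]
    print("slot x",np.max(f) if len(f) else None,np.min(b) if len(b) else None,"y",np.max(l) if len(l) else None,np.min(r) if len(r) else None,"z",np.median(D[:,2]))
E
python3 - <<'E'
from cellm import *
import json
np.set_printoptions(precision=4,suppress=True,linewidth=200)
E=json.load(open("e.json"))
p=current_position();c=dict(np.load("w4.npz"));analyse(c,p,E["q"])
servo_line([p[0],p[1],.42],E["q"],rate=.2)
tp,tq=tcp_for(-.004,0,.086)
ze=R_e(YAW,L).as_matrix()[:,2]
up=tp+.09*ze;hi=up.copy();hi[2]=.42
print(current_joint_pos(),inverse_kinematics(hi,tq),inverse_kinematics(up,tq),inverse_kinematics(tp,tq))
move_ptp(hi,tq);servo_line(up,tq,rate=.15);print(current_clock(),current_position()-up,current_joint_pos())
c=capture("wrist");save(c,"w5.npz");cv2.imwrite("pics/w5.png",c["image"]);analyse(c,current_position(),current_orientation())
print(current_force(),current_finger_gap())
E
```

```text
plate pts 498 x [0.0163 0.0174 0.0252] y [-0.0042 -0.0002  0.0032] zmax 0.10686348212893518
  tz 0.005 n79 x 0.0168..0.0180 y -0.0042..0.0032
  tz 0.015 n70 x 0.0164..0.0179 y -0.0044..0.0034
  tz 0.025 n62 x 0.0164..0.0177 y -0.0045..0.0035
  tz 0.035 n182 x 0.0167..0.0257 y -0.0042..0.0031
  tz 0.045 n26 x 0.0166..0.0253 y -0.0042..0.0031
  tz 0.075 n13 x 0.0166..0.0171 y -0.0041..0.0029
  tz 0.085 n27 x 0.0164..0.0171 y -0.0043..0.0030
  tz 0.095 n23 x 0.0160..0.0170 y -0.0044..0.0031
  tz 0.105 n9 x 0.0158..0.0167 y -0.0045..0.0031
slot x -0.02609413593006008 None y None None z 0.08184052275917257
[-0.7885  0.4321  1.0289  0.3377  2.0342  0.8012] [ 0.5287  0.6117  0.7542 -0.4823  2.0959 -1.0528] [ 0.5287  0.7123  1.0773 -0.4174  1.7131 -0.8589] [ 0.4816  0.7344  1.2343 -0.4301  1.5314 -0.8263]
17.125 [0.0005 0.0003 0.0011] [ 0.5287  0.7113  1.0761 -0.4176  1.7134 -0.859 ]
plate pts 494 x [0.0175 0.0185 0.0265] y [-0.0036  0.0004  0.0038] zmax 0.10623789909344748
  tz 0.005 n76 x 0.0176..0.0190 y -0.0036..0.0038
  tz 0.015 n76 x 0.0172..0.0189 y -0.0038..0.0039
  tz 0.025 n55 x 0.0175..0.0187 y -0.0034..0.0041
  tz 0.035 n190 x 0.0178..0.0265 y -0.0036..0.0037
  tz 0.045 n17 x 0.0179..0.0265 y -0.0036..0.0037
  tz 0.075 n12 x 0.0179..0.0182 y -0.0035..0.0035
  tz 0.085 n30 x 0.0177..0.0185 y -0.0037..0.0036
  tz 0.095 n24 x 0.0174..0.0183 y -0.0038..0.0037
  tz 0.105 n5 x 0.0176..0.0178 y -0.0030..0.0038
slot x -0.008467436345738042 0.008146841205765974 y -0.01949991893803186 None z 0.08183306708033973
[ 0.4513  0.1427 -0.4609] 0.007649403777969201
```

View pics/w5.png

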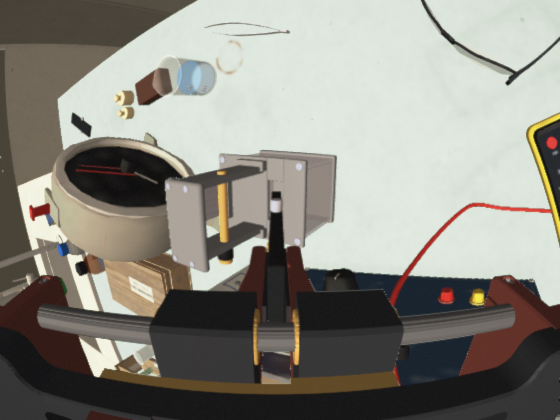

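Plate (column 276) is in line with the slot at (276,205), leaning forward and clear of the hood. The in-hand offsets are under 0.5 mm, so I insert.

```bash
python3 - <<'E'
from cellm import *
np.set_printoptions(precision=4,suppress=True,linewidth=200)
tp,tq=tcp_for(-.004,0,.086);ze=R_e(YAW,L).as_matrix()[:,2]
def rep(h): print(h,(current_position()-tp)@ze,((current_position()-tp)@Rz),current_force(),current_clock())
f0=current_force()
for d,r in((.045,.06),(.006,.06),(-.005,.02)):
    hit=servo_line(tp+d*ze,tq,rate=r,contact_N=2.5);rep(hit)
    if hit:break
c=capture("wrist");save(c,"w6.npz");analyse(c,current_position(),current_orientation())
E
```

```text
False 0.045333907259963634 [-0.0237  0.0002  0.0386] [-0.1439 -0.344  -0.2666] 18.075
False 0.0061571027537514825 [-0.0032  0.0002  0.0052] [-0.7967 -0.4701 -0.5599] 18.875
True 0.0011432918706320212 [-0.0006  0.0003  0.001 ] [0.1823 2.2863 3.8167] 19.25
plate pts 1596 x [-0.0098  0.0185  0.0316] y [-0.0116  0.0004  0.0116] zmax 0.11413582810330523
  tz 0.005 n84 x 0.0180..0.0190 y -0.0037..0.0038
  tz 0.015 n71 x 0.0177..0.0190 y -0.0038..0.0040
  tz 0.025 n62 x 0.0176..0.0188 y -0.0039..0.0040
  tz 0.035 n501 x -0.0070..0.0320 y -0.0036..0.0120
  tz 0.045 n481 x -0.0104..0.0320 y -0.0118..0.0098
  tz 0.055 n388 x -0.0131..0.0318 y -0.0120..-0.0058
  tz 0.095 n1 x -0.0319..-0.0319 y 0.0074..0.0074
  tz 0.105 n1 x -0.0319..-0.0319 y 0.0077..0.0077
slot x -0.007988965167924996 0.008160395907036617 y -0.019348964415415323 None z 0.08175880907896205
```

```bash
python3 - <<'E'
from cellm import *
np.set_printoptions(precision=4,suppress=True,linewidth=200)
c=dict(np.load("w6.npz"));P,u,v=wpts(c);Q=(P-[*O,0])@Rz
k=(Q[:,1]<-.0195)&(Q[:,1]>-.0275)&(abs(Q[:,0]+.004)<.012)&(Q[:,2]>.0835)&(Q[:,2]<.1)
print(k.sum(),np.percentile(Q[k],[2,50,98],axis=0))
cv2.imwrite("pics/w6.png",cv2.resize(c["image"][130:340,180:400],None,fx=2.5,fy=2.5))
E
```

```text
138 [[-0.008  -0.0262  0.0841]
 [-0.0056 -0.0234  0.0884]
 [-0.0012 -0.0197  0.0899]]
```

View pics/w6.png

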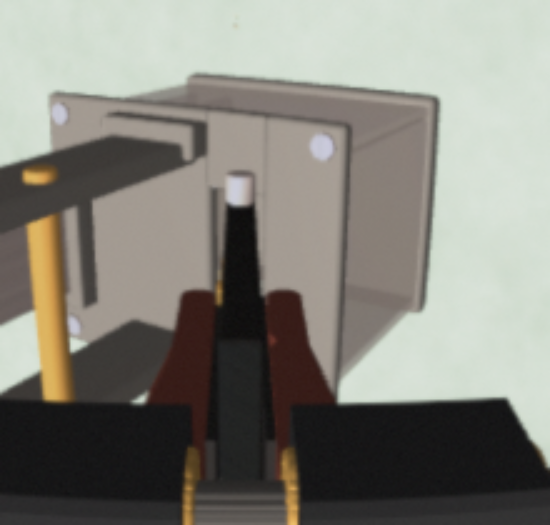

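Pins (white end at crop (238,188)) rest on the deck: the pin top measures 0.090 and the bottom 0.084. Now I release, withdraw, close the fingers and pose in front.

```bash
python3 - <<'E'
from cellm import *
np.set_printoptions(precision=4,suppress=True,linewidth=200)
tp,tq=tcp_for(-.004,0,.086);ze=R_e(YAW,L).as_matrix()[:,2]
p=current_position()
servo_line(tp+.0012*ze,tq,rate=.02);print(current_force())
move_gripper(.036);print("open",current_finger_gap(),current_force(),current_clock())
print(servo_line(tp+.10*ze,tq,rate=.08,contact_N=4),current_clock())
c=capture("wrist");save(c,"w7.npz");P,u,v=wpts(c);Q=(P-[*O,0])@Rz
k=(abs(Q[:,1])<.03)&(Q[:,2]>.09)&(Q[:,2]<.2)&(Q[:,0]>-.08)&(Q[:,0]<-.002);A=Q[k];print(len(A),np.percentile(A,[1,50,99],axis=0))
A=A[abs(A[:,1])<.017];w=np.linalg.svd(A-A.mean(0))[2];print("dirs",w)
move_gripper(0.0)
print(current_clock());cv2.imwrite("pics/w7.png",c["image"])
E
```

```text
[1.0308 0.3704 2.3679]
open 0.03613765538343978 [-0.136  -0.1277 -0.2542] 20.1833
False 21.5667
1547 [[-0.0645 -0.0189  0.0904]
 [-0.0481 -0.0042  0.1376]
 [-0.004   0.0164  0.1501]]
dirs [[-0.7165  0.0087  0.6975]
 [-0.0036  0.9999 -0.0161]
 [-0.6975 -0.0141 -0.7164]]
22.3083
```

View pics/w7.png

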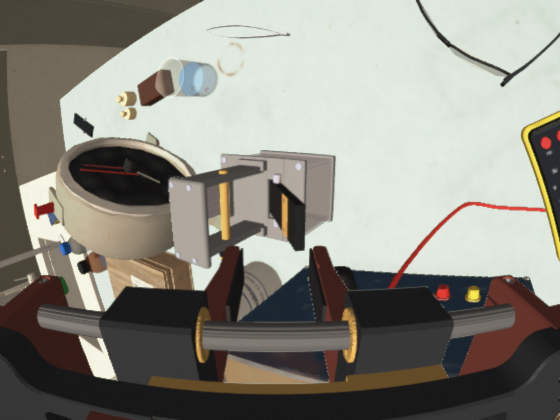

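The plate hangs by its pins, leaning about 0.77 rad forward, with the strip (286,213) facing the bar (225,205). Now push from the front with closed fingers.

```bash
cat > look.py <<'E'
from cellm import *
def look():
    c=capture("wrist");P,u,v=wpts(c);Q=(P-[*O,0])@Rz
    return c,Q
def tcpc(xt,zt=.132,l=L): # tip corner at cell x,z
    Re=R_e(YAW,l).as_matrix();return cell2w([xt,-.001,zt])-.0135*Re[:,0]
E
python3 - <<'E'
from look import *
np.set_printoptions(precision=4,suppress=True,linewidth=200)
_,tq=tcp_for(0,0,.086)
a=tcpc(-.100,.22);b=tcpc(-.100);
servo_line(a,tq,rate=.15);servo_line(b,tq,rate=.15,contact_N=4)
print(servo_line(tcpc(-.060),tq,rate=.08,contact_N=3),current_force())
for x in(-.03,-.008):
    print(x,servo_line(tcpc(x),tq,rate=.035,contact_N=2.5),current_force(),current_clock(),(current_position()-tcpc(x))@Rz)
c,Q=look();save(c,"w8.npz");cv2.imwrite("pics/w8.png",c["image"])
A=Q[(abs(Q[:,1])<.017)&(Q[:,2]>.14)&(Q[:,2]<.174)&(abs(Q[:,0])<.05)];print(len(A),np.percentile(A,[2,50,98],axis=0) if len(A) else 0)
E
```

```text
False [0.2047 0.1675 0.1445]
-0.03 False [ 0.9935  0.3584 -0.008 ] 25.0667 [-0.0002  0.      0.    ]
-0.008 False [ 0.6573 -0.5378 -0.0201] 25.8417 [-0.      0.0001  0.0001]
2904 [[-0.049  -0.0162  0.1407]
 [-0.0279 -0.0124  0.1565]
 [-0.012   0.0023  0.1722]]
```

View pics/w8.png

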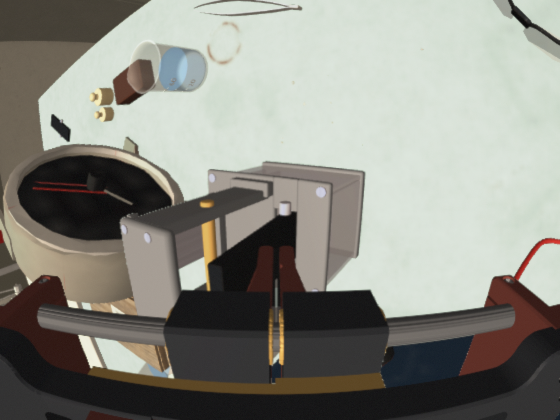

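The plate (245,255) follows the fingers and is near upright, with the bar at (210,240) just behind it. Continuing slowly to the bar.

```bash
python3 - <<'E'
from look import *
np.set_printoptions(precision=4,suppress=True,linewidth=200)
_,tq=tcp_for(0,0,.086)
for x,r in((0.0,.02),(.009,.012)):
    h=servo_line(tcpc(x),tq,rate=r,contact_N=1.5);print(x,h,current_force(),current_clock(),(current_position()-tcpc(0))@Rz)
c,Q=look()
print("back",servo_line(tcpc(-.07),tq,rate=.08));
c,Q=look();save(c,"w9.npz");cv2.imwrite("pics/w9.png",c["image"])
A=Q[(abs(Q[:,1])<.015)&(Q[:,2]>.095)&(Q[:,2]<.174)&(abs(Q[:,0])<.04)]
print(len(A),np.percentile(A,[2,50,98],axis=0))
for z in np.arange(.095,.175,.01):
    b=A[(A[:,2]>=z)&(A[:,2]<z+.01)]
    if len(b):print(round(z,3),len(b),np.median(b,axis=0),b[:,0].min())
print(current_clock())
E
```

```text
0.0 False [ 0.5192 -1.3058  0.9592] 26.4417 [0.0001 0.     0.    ]
0.009 False [0.257  0.3177 0.197 ] 27.3417 [0.009 0.    0.   ]
back False
3954 [[-0.003  -0.0144  0.0969]
 [ 0.0066 -0.0005  0.1356]
 [ 0.015   0.0143  0.1674]]
0.095 436 [-0.0022 -0.0004  0.1003] -0.004265053207563267
0.105 475 [ 0.0003 -0.0004  0.11  ] -0.002475671456325382
0.115 506 [ 0.0028 -0.0002  0.1203] 0.0004746351349080127
0.125 524 [ 0.0052 -0.0008  0.1302] 0.0028250683552959698
0.135 565 [ 0.0078 -0.0006  0.1402] 0.004165100838344072
0.145 585 [ 0.0102 -0.0008  0.1501] 0.007471560299030603
0.155 617 [ 0.0127 -0.0006  0.16  ] 0.009812748860946477
0.165 246 [ 0.0144 -0.0005  0.167 ] 0.012275670809732285
28.5833
```

View pics/w9.png

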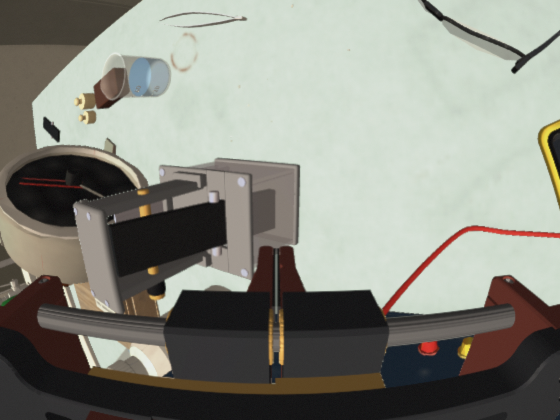

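The plate leans back 0.245 rad. Its mid plane is 8 mm from the bar axis, so it is resting on the bar, and both pins lie on the deck at (213,196) and (215,258). The robot is clear.

```bash
python3 - <<'E'
from look import *
_,tq=tcp_for(0,0,.086)
servo_line(tcpc(-.11,.2),tq,rate=.15);sleep(.5)
capture("side");print(silhouettes("side","beaker")[0]["xy"],current_clock());print(close_job())
E
```

```text
[286.8, 289.5] 29.8583
the job is handed in; nothing more can be done
None
```

The electrode hangs by its pins in the slot, tipped back 0.245 rad with its strip resting on the contact bar; the beaker is still standing, and I handed the job in at about 30 s, before any verdict came back.

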